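Seat the alignment rod in the ring bench

ROBOT

A 7-joint arm with a two-finger parallel gripper is mounted at the origin on the work surface. World frame = base frame: x ahead of the robot, y to its left, z up, the work surface at z = 0. Lengths are in m, angles in rad, forces in N, time in s.
With the tool pointing down it reaches from about 0.4 to 0.85 m from the base axis. Payload 10.4 kg.
Tool frame: the origin (TCP) lies on the centre line of the jaws, within the pads' length; the fingertips stand 11 mm ahead of it and the grasp point (between the pads) lies 8 mm behind it (tip_reach is the distance from the TCP to the fingertips, in m); z points along the fingers, y is the line along which they close (so a half turn about z gives the same grasp; the last joint's range is limited). The gripper opens to 85 mm and grips with 20 to 120 N. Pads are 22 mm wide; open, the fingers measure 114 mm over their backs; the gripper's body (76 mm by 85 mm) begins 54 mm behind the grasp point. The pads swing forward as they close: fully open they stand 13 mm farther back than shut.
Start: joints at [-1.361, 0.332, -0.065, 1.46, 0.022, 1.35, -0.088], TCP at [0.144, 0.608, 0.212] pointing down, gripper open.
Joint ranges: [-2.6, 2.6], [-0.5, 2.12], [-1.47, 1.34], [0.16, 2.42], [-1.27, 4.41], [0.06, 2.06], [-2.6, 2.6]. Speed limits (rad/s): [2.22, 2.22, 2.79, 2.79, 3.14, 3.14, 3.14].

INTERFACE

Orientations are given as a unit quaternion [x, y, z, w].
In Python, from workcell import get_obs, camera, hand_in, tip_reach gives the robot as it stands. The module is installed in compiled form; this text tells all that it offers.
- The arm moves only by the tool move_arm, never from a script. Its argument "plan" is a list of rows, each an object with "delta_pos": the shift along the tool's x, y, z in normalised numbers (1 is 0.8 m), a list of three; "turn": the turn, a rotation vector about the tool's x, y, z in normalised numbers (1 is pi rad), a list of three; "fingers": the closure, from 0 (fully open) to 1 (shut). A call has 1 to 12 rows; each row is the pose to reach, as a shift and turn from the pose commanded when the call began, along the tool's axes at that moment; what a row does not reach only later rows make up. A row lasts 1/8 s, in which the tool goes at most 62.5 mm and 10.7 degrees, less where a joint would pass 70% of its speed; a pose out of reach is approached as far as the arm can. No shift or turn number may pass 1 either way. A call with a gripper value outside its range is refused whole. The fingers move at their own pace and stop on an object; "force" is the grip in N (left out, the last holds). Time passes only in rows, so rows that repeat a pose let the fingers close. It gives the time, the measured TCP pose, the force, the opening and the grip force at its end, in the units of the state.
- get_obs(): the state, without advancing time (a new reading comes with each control period).
- camera(name): name is "scene" or "top"; returns a dict with "color" (420x560x3 uint8, red, green, blue), "range_z" (420x560 float32, m along the optical axis (not along the pixel's ray), 0 where there is no reading), "fx", "fy", "cx", "cy" (pixels), "R" (3x3) and "t" (3): a world point X has camera coordinates R X + t. Camera axes: x right, y down, z forward; pixel columns grow to the right and rows downward; lengths in m; the calibration is good to about 2 mm. A picture is of the moment at which its call begins.
- hand_in(): hands the job in; it is judged then, once.
The state is a dict: "clock": time; "joint_pos": joint angles; "joint_velocities": joint speeds; "tau": joint torques, N m; "position": TCP position; "ee_rot": TCP orientation; "ft_force": force on the tool from outside, world axes, zero at the start; "torque": the same for the moment, N m; "grip_width": opening from 0.0 (shut) to 1.0 (fully open); "grasp_force": force on a finger pad.
Only numpy, scipy, OpenCV 4.12 (cv2) and the standard library are available. Lean on these libraries where they do the work, as an engineer would, in place of code of your own. Each camera call takes 0.05 s, during which the arm holds its last target. There are 200 camera calls.

TASK

Take the thicker of the two metal rods out of its rack, holding it near one end, and slide it along the row of shrinking rings on the ring bench, entering from the largest ring, until a ring stops it. Press it home against that ring with a light fingertip push (about 10 N for half a second, never more than 20 N), then let go and leave it lying there in the rings. Leave the thin rod and the other loose things where they are.

Things in the scene. Friction and masses are not known exactly. Their poses are not given: they have to be found in the camera images.
- thick_rod: Rod to load: aluminium, 20 mm diameter, 200 mm long, last 4 mm of each end tapered (end faces 17 mm across), about 0.14 kg, ends alike. Origin mid-rod on its axis, x along it. Lies level in its rack, axis 50 mm above the table, x within 0.5 rad of the bench's x. Grip about 70 mm behind the middle, where the rack leaves it free: the leading 115 to 155 mm end up among the rings.
- thin_rod: A thinner aluminium rod, 13 mm diameter, 200 mm long, in the other rack, axis 45 mm above the table. Not to be moved. Origin at its middle, x along the rod.
- cradle_thick: Fixed rack that carries the thick rod: aluminium plate 150 x 60 x 10 mm with one groove along its x axis, made of two white V supports 10 mm wide at x = -30 and +60 mm, tops 52 mm above the table. Origin under the plate's centre; the rod's middle lies above it, rod x as the rack's x.
- cradle_thin: A like rack that carries the thin rod. The two stand side by side, 85 to 150 mm apart, either one nearer the robot.
- ring_bench: Fixed bench: black plate 280 x 110 x 10 mm with a rail along it. x = direction in which the rod is pushed, level. Four rigid upright steel rings, 8 mm thick, stand across the rail on posts and feet (feet up to 34 mm above the table), all on one axis along x at y = 0, 70 mm above the table. Origin under the plate's centre.
- ring1 (a point): Centre of the first, largest ring (bore 26 mm, outside 48 mm), in the middle of its 8 mm thickness, at x = -60 mm on the bench. The rod enters here from the -x side.
- ring2 (a point): Centre of the second ring (bore 23 mm, outside 44 mm), at x = 0 on the bench.
- end_carrier: The third and fourth rings on a common foot, clamped on the bench's rail; where along the rail varies (slide_zero 56 to 62 mm beyond ring 2). Origin 22 mm above the table, below slide_zero; x as the bench's x. The third ring (bore 15 mm, outside 40 mm, 8 mm thick) is clamped tight at some point of a 28 mm slide along x and does not give under a light push.
- slide_zero (a point): Point on the ring axis where the third ring's centre would be at the -x end of its slide. The ring itself is clamped 0 to 28 mm beyond (towards +x), not measured: find it by touch. The thick rod cannot pass it. Fully home, the rod's leading end bears on the ring's near face, so the rod's middle is then 104 to 76 mm before this point.
- ring4 (a point): Centre of the fourth ring (bore 11 mm, outside 36 mm), 60 mm beyond slide_zero.
- spare_ring: Loose steel ring, 44 mm outside, 26 mm bore, 8 mm high, lying flat between racks and bench. Not to be moved. Origin at the centre of its underside.
- mirror_mount: Small loose black mirror mount with three brass screws, about 45 x 50 x 60 mm. Not to be moved. Origin under its foot.
- vial: Small amber glass vial, 28 mm diameter, 55 mm high, standing. Not to be moved. Origin under its centre.
- driver: Loose screwdriver lying on the table. Not to be moved. Origin on its underside.
There are look-alikes about, which are no part of the job. Leave any pink or red look-alike of the thick_rod alone.

How it is judged:
On the way, in this order (a step that is already met when the one before it is completed fails the run):
1. the thick rod's leading end is through the first ring (x of thick_rod in the frame of ring1 between -0.085 and 0.08 m and angle between the x axis of thick_rod and the x axis of ring_bench, either way round below 0.15 rad and y of thick_rod in the frame of ring1 between -0.02 and 0.02 m and z of thick_rod in the frame of ring1 between -0.02 and 0.02 m).
2. it is through the second ring as well (x of thick_rod in the frame of ring2 above -0.085 m and angle between the x axis of thick_rod and the x axis of ring_bench, either way round below 0.1 rad).
3. it is pressed against the third ring, which stops it, with 5 N or more for 0.2 s (contact force between thick_rod and end_carrier above 5 N and x of thick_rod in the frame of slide_zero above -0.107 m), for 0.2 s.
At the end, for the whole second after the job is handed in: The thick rod lies still and released in the first and second rings, in line with the bench (within 0.08 rad) and on the ring axis (within 6 mm sideways, no more than 12 mm low), its middle 73 to 107 mm before slide_zero, where the third ring stops it; the thin rod is within 20 mm of its start (x of thick_rod in the frame of slide_zero between -0.107 and -0.073 m and z of thick_rod in the frame of ring1 above -0.012 m and y of thick_rod in the frame of ring1 between -0.006 and 0.006 m and angle between the x axis of thick_rod and the x axis of ring_bench, either way round below 0.08 rad and linear speed of thick_rod below 0.01 m/s and distance of thin_rod from where it was at the start of the episode below 0.02 m); the robot touches nothing.
It fails at once if the thick rod is forced against the bench or a ring with more than 20 N (contact force between thick_rod and end_carrier above 20 N or contact force between thick_rod and ring_bench above 20 N).
It fails at once if the thin rod or another loose thing is moved by more than 20 mm (distance of any of thin_rod, spare_ring, mirror_mount, vial, driver from where it was at the start of the episode above 0.02 m).
It also fails if it takes over 61 s, if anything falls off the work surface, if the arm or the gripper's body presses on something with over 40 N, if the wrist force passes 120 N, or if a joint passes its speed limit or range.

## Working session

There is one attempt and no reset: what is moved stays moved. The work goes in short steps, Python scripts to look and compute and a tool call to move; the robot and the scene stay as the last step left them, time stands still between calls to the robot, and variables do not carry over. Pictures are saved under pics/ and viewed, at most 14 in all, crops included, and the job is handed in when it is done.

Besides the shell and the picture viewer there is one more tool, called after "Emit:" as name(argument=value, ...) on one line, values as JSON. move_arm: Moves the arm, as the interface text tells. Its arguments: {"type":"object","properties":{"plan":{"type":"array","items":{"type":"object","properties":{"delta_pos":{"type":"array","items":{"type":"number"}},"turn":{"type":"array","items":{"type":"number"}},"fingers":{"type":"number"}}}},"force":{"type":"number"}},"required":["plan"]}

```bash
mkdir -p pics; cat > h.py <<'E'
import numpy as np, cv2
from workcell import get_obs, camera, hand_in, tip_reach
def snap(n,f):
    c=camera(n); np.savez(f'{f}.npz',**c); cv2.imwrite(f'pics/{f}.png',c['color'][:,:,::-1]); return c
def world(c,u,v,z=None):
    d=c['range_z'][int(round(v)),int(round(u))]
    p=np.array([(u-c['cx'])/c['fx'],(v-c['cy'])/c['fy'],1.])
    R,t=c['R'],c['t']; o=-R.T@t; r=R.T@p
    s=d if z is None else (z-o[2])/r[2]
    return o+s*r
def cloud(c):
    h,w=c['range_z'].shape; u,v=np.meshgrid(np.arange(w),np.arange(h)); d=c['range_z']
    P=np.stack([(u-c['cx'])/c['fx']*d,(v-c['cy'])/c['fy']*d,d],-1)
    return (P-c['t'])@c['R']
E
python3 - <<'E'
from h import *
for n in('top','scene'):
    c=snap(n,n+'0'); print(n,c['fx'],-c['R'].T@c['t'],c['R'].round(3).tolist())
o=get_obs(); print({k:np.round(v,3) for k,v in o.items()},tip_reach)
E
```

```text
top 415.96604117740844 [ 0.40050813 -0.07885899  1.1220531 ] [[0.026, -1.0, 0.017], [-0.992, -0.028, -0.12], [0.12, -0.013, -0.993]]
scene 520.4146578421135 [1.15020261 0.4530182  1.03319165] [[-0.63, 0.776, -0.009], [0.591, 0.472, -0.655], [-0.504, -0.418, -0.756]]
{'clock': np.float64(0.1), 'joint_pos': array([-1.361,  0.333, -0.065,  1.461,  0.022,  1.35 , -0.088]), 'joint_velocities': array([ 0.002, -0.003, -0.   , -0.003, -0.   ,  0.   , -0.001]), 'tau': array([ 1.0000e-03, -6.2674e+01,  4.9000e-02, -3.9243e+01,  1.6000e-02,
        7.0000e-03, -0.0000e+00]), 'position': array([0.144, 0.608, 0.211]), 'ee_rot': array([ 0.116,  0.993, -0.001, -0.   ]), 'ft_force': array([-0.491,  0.134, -1.027]), 'torque': array([ 0.002,  0.016, -0.007]), 'grasp_force': np.float64(0.0), 'grip_width': np.float64(1.001)} 0.011
```

View pics/top0.png

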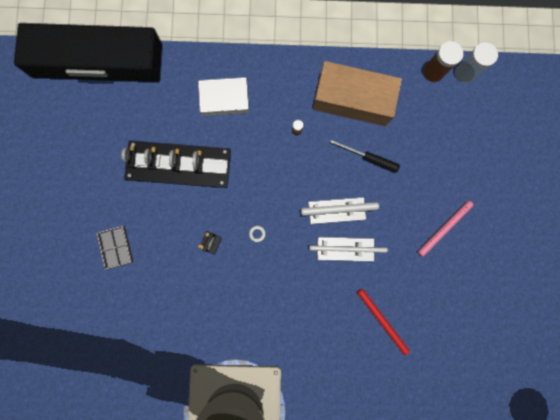

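View pics/scene0.png

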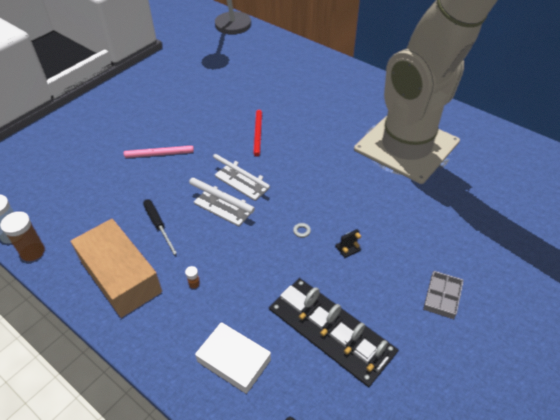

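The top view shows the bench at about (178,165) with its rings at columns 197, 173, 147 and 126. Ring 1 is on the right, so bench +x runs left in the image, which is world +y. The thick rod is at (340,209) and the thin rod at (348,249). The ring is at (257,234), the mirror mount at (210,243), the vial at (297,128) and the driver at (365,155).

```bash
cat > m.py <<'E'
from h import *
for n in('top','scene'):
    c=dict(np.load(n+'0.npz')); P=cloud(c); np.save(n+'P.npy',P)
    a=world(dict(np.load('top0.npz')),340,209); b=world(dict(np.load('top0.npz')),178,165)
    if n=='top': print('approx',a,b)
    z=P[...,2]
    d=np.linalg.norm(P[...,:2]-a[:2],axis=-1)
    m=(z>.048)&(z<.075)&(d<.13)
    k,l,st,ce=cv2.connectedComponentsWithStats(m.astype(np.uint8))
    for i in range(1,k):
        if st[i,4]<15: continue
        Q=P[l==i]; (cx,cy),(w,h),an=cv2.minAreaRect((Q[:,:2]*1000).astype(np.float32))
        e=np.linalg.svd(Q-Q.mean(0))[2][0]
        print(n,'rod',st[i],(cx,cy),(w,h),'dir',e.round(4),'z',np.percentile(Q[:,2],[5,50,95]).round(4))
    d=np.linalg.norm(P[...,:2]-b[:2],axis=-1)
    m=(z>.05)&(z<.11)&(d<.2)
    k,l,st,ce=cv2.connectedComponentsWithStats(m.astype(np.uint8))
    for i in range(1,k):
        if st[i,4]<8: continue
        Q=P[l==i]; print(n,'ring',st[i],'min',Q.min(0).round(4),'max',Q.max(0).round(4),'mean',Q.mean(0).round(4))
    # plate: black, z~0.01
    g=c['color'].max(-1); m=(g<40)&(d<.2)&(z>.003)&(z<.02)
    Q=P[m]; print(n,'plate',len(Q),cv2.minAreaRect((Q[:,:2]*1000).astype(np.float32)),np.median(Q[:,2]))
    x=c['color'][...,::-1]
    if n=='top': A=cv2.resize(x[130:200,110:250],(800,400),interpolation=cv2.INTER_CUBIC)
    else: B=cv2.resize(x[270:390,260:405],(242,200),interpolation=cv2.INTER_CUBIC); B=cv2.resize(x[270:390,260:405],(725,600),interpolation=cv2.INTER_CUBIC)
cv2.imwrite('pics/A.png',A);cv2.imwrite('pics/B.png',B)
E
python3 m.py
```

```text
approx [ 0.52169972 -0.25767483  0.0588378 ] [0.62999814 0.17005453 0.03428524]
top rod [302 202  77  16 613] (520.7836303710938, -258.3294982910156) (34.391502380371094, 198.37254333496094) dir [-0.1033  0.9946 -0.0045] z [0.051  0.0579 0.0626]
top rod [310 246  63   6 267] (420.7843322753906, -261.76019287109375) (158.77670288085938, 12.411877632141113) dir [-8.0e-04  1.0e+00 -2.3e-03] z [0.0484 0.0512 0.0543]
top ring [122 148   8  14  93] min [0.6283 0.2929 0.0506] max [0.6623 0.3025 0.0893] mean [0.6442 0.2962 0.0757]
top ring [144 149   8  16 102] min [0.6226 0.2357 0.0513] max [0.6613 0.2458 0.0934] mean [0.6413 0.2392 0.0763]
top ring [169 150   7  17 102] min [0.6181 0.1725 0.053 ] max [0.6592 0.1825 0.0937] mean [0.6382 0.1763 0.0772]
top ring [193 151   6  19 100] min [0.6131 0.1128 0.0527] max [0.6579 0.1218 0.0966] mean [0.6348 0.1164 0.0782]
top plate 376 ((640.609130859375, 210.87852478027344), (203.97921752929688, 101.8191146850586), 87.13919830322266) 0.0100165691481557
scene rod [221 159  49  29 134] (424.3745422363281, -260.84991455078125) (168.3740997314453, 13.89597225189209) dir [-0.0036  1.     -0.    ] z [0.0483 0.0501 0.0531]
scene rod [190 178  65  35 500] (526.227783203125, -253.2154998779297) (36.50956726074219, 200.08299255371094) dir [-1.058e-01  9.944e-01 -8.000e-04] z [0.0491 0.0561 0.0607]
scene ring [304 287  16  20 174] min [0.615  0.117  0.0503] max [0.6618 0.1263 0.0952] mean [0.6398 0.1227 0.0747]
scene ring [326 304  15  19 151] min [0.6207 0.1771 0.0514] max [0.6638 0.1864 0.0941] mean [0.6434 0.1826 0.0751]
scene ring [351 323  14  17 127] min [0.6273 0.24   0.0506] max [0.6631 0.2495 0.092 ] mean [0.6475 0.2458 0.0764]
scene ring [375 340  13  17 108] min [0.6315 0.2972 0.0511] max [0.6654 0.3062 0.0885] mean [0.6505 0.3027 0.0766]
scene plate 45 ((610.1327514648438, 148.85919189453125), (320.0472412109375, 132.23472595214844), 47.36148452758789) 0.008483333364269112
```

View pics/A.png

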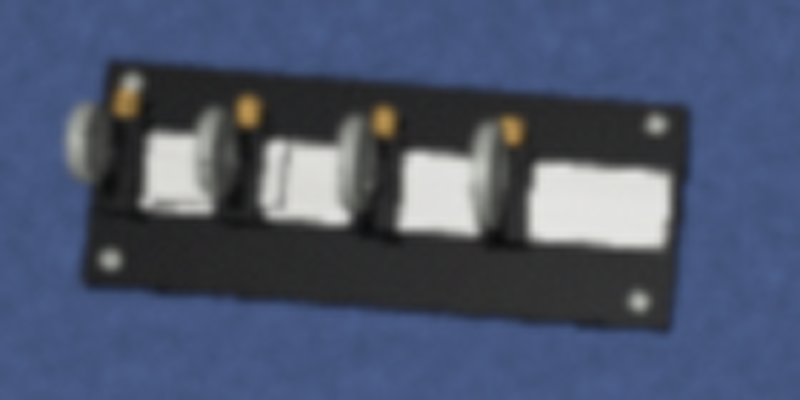

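View pics/B.png

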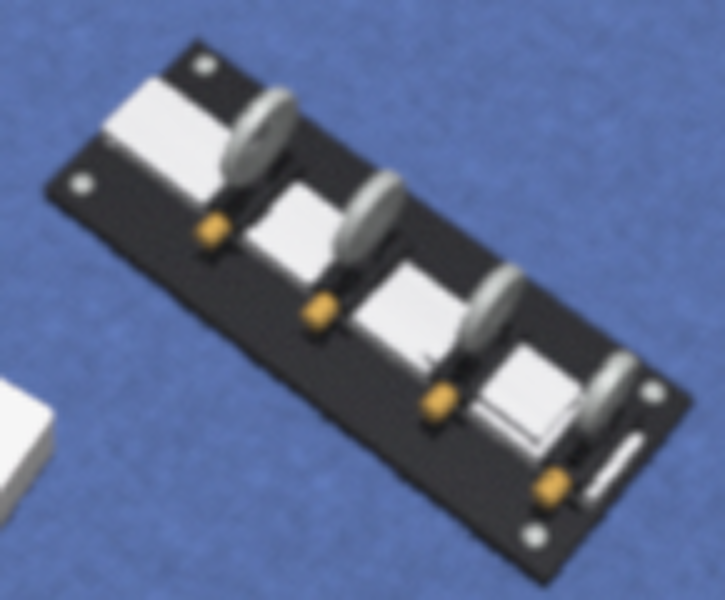

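The crops show the four rings, with ring 1 on the right in the top view and at the upper left in the scene view. Every axis runs as expected, with the bench +x direction close to world +y. The two cameras disagree by 3–5 mm, so I'll refine both rod poses and then check them against the gripper.

```bash
cat >> h.py <<'E'
def rodfit(c,ctr,zmin,zmax,r=.12):
    "axis direction, end-to-end middle in xy from the strip of points near the rod's top"
    P=cloud(c); m=(P[...,2]>zmin)&(P[...,2]<zmax)&(np.linalg.norm(P[...,:2]-ctr,axis=-1)<r)
    k,l,st,_=cv2.connectedComponentsWithStats(m.astype(np.uint8)); i=1+np.argmax(st[1:,4]); Q=P[l==i]
    e=np.linalg.svd(Q[:,:2]-Q[:,:2].mean(0),full_matrices=False)[2][0]; e*=np.sign(e[1]); n=np.array([e[1],-e[0]])
    s=Q[:,:2]@e; w=Q[:,:2]@n
    return dict(e=e.round(4),mid=((s.min()+s.max())/2*e+(w.min()+w.max())/2*n).round(4),L=np.ptp(s).round(4),W=np.ptp(w).round(4),ztop=np.percentile(Q[:,2],97).round(4),N=len(Q))
def totool(dw,q=None):
    from scipy.spatial.transform import Rotation as Ro
    return (Ro.from_quat(get_obs()['ee_rot'] if q is None else q).inv().apply(dw)).round(4)
E
python3 - <<'E'
from h import *
for n in('top','scene'):
    c=dict(np.load(n+'0.npz'))
    print(n,rodfit(c,[.522,-.257],.0535,.08)); P=cloud(c)
    m=(abs(P[...,0]-.55)<.03)&(abs(P[...,1]-.02)<.03); print('table z',np.median(P[m][:,2]))
p=get_obs()['position']
for t in([.52,.30,.22],[.555,-.325,.2]): print(totool(np.array(t)-p))
E
```

```text
top {'e': array([-0.1077,  0.9942]), 'mid': array([ 0.5234, -0.258 ]), 'L': np.float64(0.1987), 'W': np.float64(0.0194), 'ztop': np.float64(0.0632), 'N': 542}
table z 0.00030569161781884174
scene {'e': array([-0.1039,  0.9946]), 'mid': array([ 0.527 , -0.2531]), 'L': np.float64(0.2002), 'W': np.float64(0.021), 'ztop': np.float64(0.0617), 'N': 358}
table z -0.00124420714627366
[-0.4368 -0.2128 -0.0087]
[-0.615  -0.8129  0.012 ]
```

The manual's scale: shifts go in shares of 0.8 m and turns go in shares of pi rad. Converting my numbers, -0.437 m is -0.5463, -0.213 m is -0.2663, 1.232 rad is 0.3922.

Emit:
move_arm(plan=[{"delta_pos": [-0.5463, -0.2663, -0.0113], "turn": [0, 0, 0.3922], "fingers": 0}, {"delta_pos": [-0.5463, -0.2663, -0.0113], "turn": [0, 0, 0.3922], "fingers": 0}, {"delta_pos": [-0.5463, -0.2663, -0.0113], "turn": [0, 0, 0.3922], "fingers": 0}, {"delta_pos": [-0.5463, -0.2663, -0.0113], "turn": [0, 0, 0.3922], "fingers": 0}, {"delta_pos": [-0.5463, -0.2663, -0.0113], "turn": [0, 0, 0.3922], "fingers": 0}, {"delta_pos": [-0.5463, -0.2663, -0.0113], "turn": [0, 0, 0.3922], "fingers": 0}, {"delta_pos": [-0.5463, -0.2663, -0.0113], "turn": [0, 0, 0.3922], "fingers": 0}, {"delta_pos": [-0.5463, -0.2663, -0.0113], "turn": [0, 0, 0.3922], "fingers": 0}, {"delta_pos": [-0.5463, -0.2663, -0.0113], "turn": [0, 0, 0.3922], "fingers": 0}, {"delta_pos": [-0.5463, -0.2663, -0.0113], "turn": [0, 0, 0.3922], "fingers": 0}], force=40)

```text
clock: 1.35
position: [0.5198, 0.3005, 0.2203]
ee_rot: [0.669, 0.744, -0.0, -0.0]
ft_force: [0.1, 0.8, -0.9]
grip_width: 1.004
grasp_force: 0.0
```

```bash
python3 - <<'E'
from h import *
o=get_obs();print(o['clock'],o['position'],o['ee_rot'],o['joint_pos'].round(2))
print(totool(np.array([.5324,-.3251,.13])-o['position']))
E
```

```text
1.35 [0.51977059 0.30046085 0.22025064] [ 6.68562568e-01  7.43655756e-01 -3.03700450e-04 -3.41347809e-04] [-0.89  0.28  0.35  1.54 -0.1   1.35 -0.42]
[-0.6234 -0.0537  0.0902]
```

Converted, -0.623 m is -0.7788, 0.09 m is 0.1125.

Emit:
move_arm(plan=[{"delta_pos": [-0.7788, -0.0675, 0.1125], "turn": [0, 0, 0], "fingers": 0}, {"delta_pos": [-0.7788, -0.0675, 0.1125], "turn": [0, 0, 0], "fingers": 0}, {"delta_pos": [-0.7788, -0.0675, 0.1125], "turn": [0, 0, 0], "fingers": 0}, {"delta_pos": [-0.7788, -0.0675, 0.1125], "turn": [0, 0, 0], "fingers": 0}, {"delta_pos": [-0.7788, -0.0675, 0.1125], "turn": [0, 0, 0], "fingers": 0}, {"delta_pos": [-0.7788, -0.0675, 0.1125], "turn": [0, 0, 0], "fingers": 0}, {"delta_pos": [-0.7788, -0.0675, 0.1125], "turn": [0, 0, 0], "fingers": 0}, {"delta_pos": [-0.7788, -0.0675, 0.1125], "turn": [0, 0, 0], "fingers": 0}, {"delta_pos": [-0.7788, -0.0675, 0.1125], "turn": [0, 0, 0], "fingers": 0}, {"delta_pos": [-0.7788, -0.0675, 0.1125], "turn": [0, 0, 0], "fingers": 0}, {"delta_pos": [-0.7788, -0.0675, 0.1125], "turn": [0, 0, 0], "fingers": 0}, {"delta_pos": [-0.7788, -0.0675, 0.1125], "turn": [0, 0, 0], "fingers": 0}])

```text
clock: 2.85
position: [0.5329, -0.3239, 0.1302]
ee_rot: [0.668, 0.744, 0.0, -0.001]
ft_force: [0.3, 1.1, -0.5]
grip_width: 1.002
grasp_force: 0.0
```

```bash
python3 - <<'E'
from h import *
o=get_obs();print(o['clock'],o['position'],o['ee_rot'],o['joint_pos'].round(2))
print(totool(np.array([.5324,-.3251,.042])-o['position']))
a=snap('top','top1');b=snap('scene','scene1')
x=np.vstack([cv2.resize(i['color'][r0:r0+100,c0:c0+200,::-1],(600,300),interpolation=cv2.INTER_CUBIC) for i,r0,c0 in((a,150,280),(b,110,120))])
cv2.imwrite('pics/C.png',x)
E
```

```text
2.85 [ 0.53286453 -0.3239061   0.13019242] [ 6.68286593e-01  7.43903692e-01  1.89537816e-04 -5.39932793e-04] [-0.06  0.45  0.69  1.6  -0.3   1.2   0.81]
[-0.0012 -0.0006  0.0882]
```

View pics/C.png

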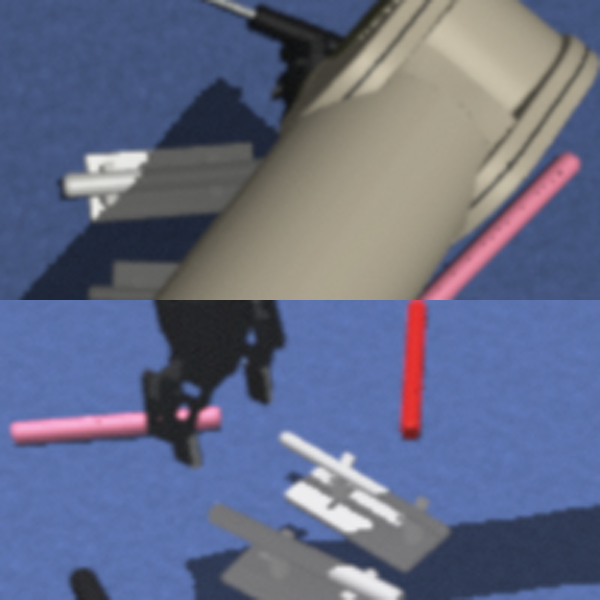

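The upper panel shows the rack's free end at about (65,185), partly hidden by the arm. The lower panel shows the jaws above the thick rod's rear end at about (215,510), with the thin rod clear of them. I'll go down, then close.

Converted, 0.088 m is 0.11, 0.075 m is 0.0938.

Emit:
move_arm(plan=[{"delta_pos": [-0.0013, -0.0013, 0.05], "turn": [0, 0, 0], "fingers": 0}, {"delta_pos": [-0.0013, -0.0013, 0.0938], "turn": [0, 0, 0], "fingers": 0}, {"delta_pos": [-0.0013, -0.0013, 0.11], "turn": [0, 0, 0], "fingers": 0}, {"delta_pos": [-0.0013, -0.0013, 0.11], "turn": [0, 0, 0], "fingers": 0}, {"delta_pos": [-0.0013, -0.0013, 0.11], "turn": [0, 0, 0], "fingers": 0.4}, {"delta_pos": [-0.0013, -0.0013, 0.11], "turn": [0, 0, 0], "fingers": 0.6}, {"delta_pos": [-0.0013, -0.0013, 0.11], "turn": [0, 0, 0], "fingers": 0.68}, {"delta_pos": [-0.0013, -0.0013, 0.11], "turn": [0, 0, 0], "fingers": 0.7}, {"delta_pos": [-0.0013, -0.0013, 0.11], "turn": [0, 0, 0], "fingers": 0.7}], force=30)

```text
clock: 4.08
position: [0.5316, -0.3262, 0.0427]
ee_rot: [0.669, 0.744, 0.0, -0.0]
ft_force: [-0.1, 0.2, -0.9]
grip_width: 0.3
grasp_force: 0.0
```

Emit:
move_arm(plan=[{"delta_pos": [0, 0, 0], "turn": [0, 0, 0], "fingers": 0.73}, {"delta_pos": [0, 0, 0], "turn": [0, 0, 0], "fingers": 0.745}, {"delta_pos": [0, 0, 0], "turn": [0, 0, 0], "fingers": 0.75}, {"delta_pos": [0, 0, 0], "turn": [0, 0, 0], "fingers": 0.75}])

```text
clock: 4.58
position: [0.5316, -0.3262, 0.0426]
ee_rot: [0.669, 0.744, 0.0, -0.0]
ft_force: [0.5, -0.8, -0.2]
grip_width: 0.246
grasp_force: 0.0
```

Emit:
move_arm(plan=[{"delta_pos": [0, 0, 0], "turn": [0, 0, 0], "fingers": 0.8}, {"delta_pos": [0, 0, 0], "turn": [0, 0, 0], "fingers": 0.9}, {"delta_pos": [0, 0, 0], "turn": [0, 0, 0], "fingers": 0.9}, {"delta_pos": [0, 0, 0], "turn": [0, 0, 0], "fingers": 0.9}], force=50)

```text
clock: 5.08
position: [0.5316, -0.3262, 0.0426]
ee_rot: [0.669, 0.744, 0.0, -0.0]
ft_force: [1.2, -0.4, -0.3]
grip_width: 0.101
grasp_force: 0.0
```

```bash
python3 - <<'E'
from h import *
print(get_obs()['ft_force'],get_obs()['ee_rot'],totool([0,0,.07]))
E
```

```text
[ 1.2304333  -0.35714485 -0.31575306] [ 6.68652350e-01  7.43575170e-01  3.54376988e-05 -2.96295141e-05] [ 0.    0.   -0.07]
```

```bash
python3 - <<'E'
from h import *
b=snap('scene','scene2'); o=get_obs(); print(o['grip_width'],o['grasp_force'],rodfit(b,[.525,-.235],.0535,.08))
cv2.imwrite('pics/D.png',cv2.resize(b['color'][130:250,130:290,::-1],(800,600),interpolation=cv2.INTER_CUBIC))
E
```

```text
0.10006142630093325 0.0 {'e': array([-0.1146,  0.9934]), 'mid': array([ 0.5241, -0.2541]), 'L': np.float64(0.2018), 'W': np.float64(0.0356), 'ztop': np.float64(0.0763), 'N': 379}
```

View pics/D.png

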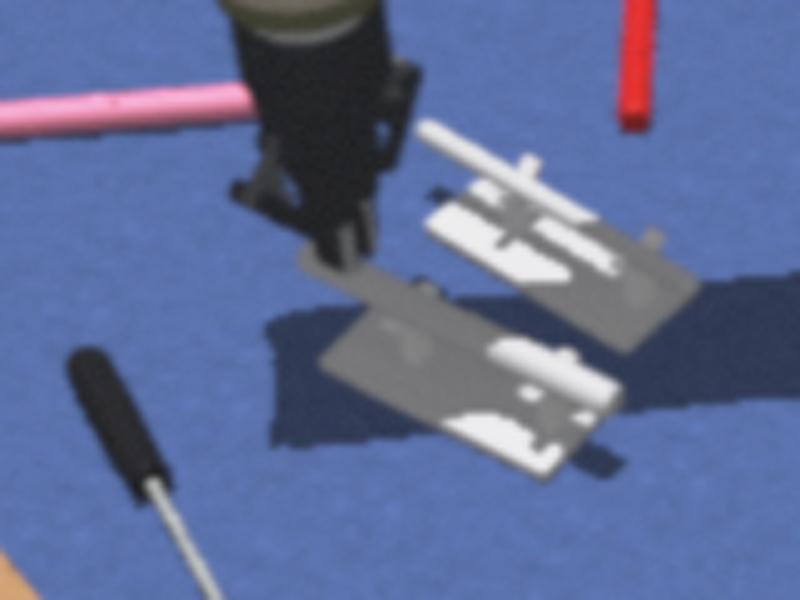

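The picture shows the closed fingertips at about (345,262), overlapping the rod's rear end at about (320,260) rather than straddling it. I'll use depth to see where the tips really are.

```bash
python3 - <<'E'
from h import *
b=dict(np.load('scene2.npz')); P=cloud(b)
# zoom 5x, origin (130,130)
for v in range(170,192,2):
    print(v,[tuple((P[v,u]*1000).astype(int)) for u in range(192,208,3)])
E
```

```text
170 [(np.int64(547), np.int64(-326), np.int64(112)), (np.int64(546), np.int64(-315), np.int64(118)), (np.int64(540), np.int64(-311), np.int64(116)), (np.int64(524), np.int64(-319), np.int64(99)), (np.int64(515), np.int64(-318), np.int64(92)), (np.int64(445), np.int64(-390), np.int64(-3))]
172 [(np.int64(555), np.int64(-317), np.int64(116)), (np.int64(547), np.int64(-316), np.int64(111)), (np.int64(540), np.int64(-312), np.int64(108)), (np.int64(527), np.int64(-316), np.int64(96)), (np.int64(518), np.int64(-315), np.int64(89)), (np.int64(453), np.int64(-381), np.int64(0))]
174 [(np.int64(563), np.int64(-308), np.int64(121)), (np.int64(551), np.int64(-312), np.int64(109)), (np.int64(543), np.int64(-311), np.int64(104)), (np.int64(525), np.int64(-320), np.int64(84)), (np.int64(519), np.int64(-315), np.int64(83)), (np.int64(458), np.int64(-376), np.int64(0))]
176 [(np.int64(565), np.int64(-307), np.int64(116)), (np.int64(548), np.int64(-317), np.int64(97)), (np.int64(542), np.int64(-313), np.int64(94)), (np.int64(526), np.int64(-320), np.int64(78)), (np.int64(524), np.int64(-311), np.int
[... 1356 characters left out ...]
39), np.int64(-311), np.int64(57)), (np.int64(534), np.int64(-305), np.int64(57)), (np.int64(530), np.int64(-298), np.int64(58))]
188 [(np.int64(525), np.int64(-369), np.int64(1)), (np.int64(517), np.int64(-366), np.int64(-3)), (np.int64(513), np.int64(-358), np.int64(-1)), (np.int64(539), np.int64(-312), np.int64(49)), (np.int64(537), np.int64(-303), np.int64(52)), (np.int64(535), np.int64(-293), np.int64(57))]
190 [(np.int64(528), np.int64(-367), np.int64(-3)), (np.int64(525), np.int64(-358), np.int64(0)), (np.int64(519), np.int64(-352), np.int64(0)), (np.int64(513), np.int64(-347), np.int64(-2)), (np.int64(539), np.int64(-302), np.int64(48)), (np.int64(537), np.int64(-292), np.int64(53))]
```

```bash
python3 - <<'E'
from h import *
for f in('scene1','scene2'):
    c=dict(np.load(f+'.npz')); P=cloud(c); g=c['color'].max(-1).astype(int)
    d=np.linalg.norm(P[...,:2]-[.532,-.326],axis=-1)
    m=(d<.075)&(P[...,2]>.0635)&(P[...,2]<.3)
    k,l,st,_=cv2.connectedComponentsWithStats(m.astype(np.uint8)); i=1+np.argmax(st[1:,4])
    # lowest visible finger point per column
    for u in range(st[i,0],st[i,0]+st[i,2],2):
        v=np.where(l[:,u]==i)[0].max(); print(f,u,v,(P[v,u]*1000).round(),c['color'][v,u])
E
```

```text
scene1 167 139 [ 602. -327.  251.] [ 63  76 110]
scene1 169 149 [ 606. -321.  227.] [84 59 68]
scene1 171 155 [ 604. -322.  206.] [54 65 93]
scene1 173 156 [ 604. -314.  208.] [ 59  72 106]
scene1 175 157 [ 603. -309.  206.] [ 66  81 120]
scene1 177 158 [ 588. -323.  184.] [ 57  70 100]
scene1 179 163 [ 590. -317.  173.] [ 58  69 101]
scene1 181 164 [ 588. -312.  171.] [57 69 98]
scene1 183 165 [ 585. -309.  168.] [ 76  86 111]
scene1 185 166 [ 581. -307.  163.] [ 93 109 150]
scene1 187 164 [ 577. -304.  168.] [ 82  96 134]
scene1 189 145 [ 562. -302.  220.] [134  96 129]
scene1 191 140 [ 554. -301.  230.] [ 67  82 119]
scene1 193 138 [ 542. -307.  225.] [ 69  86 127]
scene1 195 135 [ 534. -309.  227.] [52 62 87]
scene1 197 134 [ 525. -312.  223.] [54 66 94]
scene1 199 133 [ 519. -311.  223.] [ 71  89 133]
scene1 201 133 [ 492. -336.  192.] [ 60  73 105]
scene1 203 142 [ 491. -334.  163.] [ 61  74 107]
scene1 205 143 [ 488. -331.  160.] [55 65 94]
scene1 207 144 [ 489. -323.  161.] [ 58  70 101]
scene1 209 144 [ 489. -315.  166.] [ 71  83 117]
scene1 211 129 [ 476. -315.  205.] [ 71 
[... 488 characters left out ...]
186 174 [ 583. -307.  137.] [42 47 63]
scene2 188 175 [ 579. -305.  132.] [48 56 75]
scene2 190 176 [ 572. -307.  122.] [46 54 72]
scene2 192 177 [ 564. -311.  109.] [47 50 57]
scene2 194 182 [ 549. -325.   71.] [75 75 78]
scene2 196 183 [ 546. -321.   68.] [71 71 74]
scene2 198 183 [ 545. -315.   70.] [68 70 71]
scene2 200 184 [ 543. -310.   68.] [103 104 105]
scene2 202 180 [ 529. -316.   68.] [48 51 60]
scene2 204 180 [ 527. -311.   70.] [ 68  78 102]
scene2 206 164 [ 506. -318.  107.] [55 66 93]
scene2 208 164 [ 502. -315.  106.] [ 70  89 131]
scene2 210 160 [ 493. -315.  114.] [ 69  84 122]
scene2 212 153 [ 484. -314.  132.] [ 70  84 123]
scene2 214 146 [ 471. -318.  145.] [ 70  86 129]
```

In both pictures, open and closed, the tips are about 31 mm higher than the reported TCP implies. At the reported z of 0.0426 the closed tips sit at about 0.063, just above the rod. I'll trust the camera, since its table and rod heights check out. Next I'll reopen and go down about 31 mm with a force check.

Converted, 0.022 m is 0.0275, 0.016 m is 0.02.

Emit:
move_arm(plan=[{"delta_pos": [0, 0, 0], "turn": [0, 0, 0], "fingers": 0.3}, {"delta_pos": [0, 0, 0], "turn": [0, 0, 0], "fingers": 0.1}, {"delta_pos": [0, 0, 0], "turn": [0, 0, 0], "fingers": 0.1}, {"delta_pos": [0, 0, 0], "turn": [0, 0, 0], "fingers": 0.1}, {"delta_pos": [0, 0, 0], "turn": [0, 0, 0], "fingers": 0.1}, {"delta_pos": [0, 0, 0.01], "turn": [0, 0, 0], "fingers": 0.1}, {"delta_pos": [0, 0, 0.02], "turn": [0, 0, 0], "fingers": 0.1}, {"delta_pos": [0, 0, 0.0275], "turn": [0, 0, 0], "fingers": 0.1}, {"delta_pos": [0, 0, 0.0275], "turn": [0, 0, 0], "fingers": 0.1}], force=30)

```text
clock: 6.25
position: [0.5311, -0.326, 0.0199]
ee_rot: [0.669, 0.744, -0.0, -0.001]
ft_force: [-0.3, 0.2, -0.5]
grip_width: 0.899
grasp_force: 0.0
```

```bash
python3 - <<'E'
from h import *
c=snap('scene','scene3'); P=cloud(c); d=np.linalg.norm(P[...,:2]-[.532,-.326],axis=-1)
m=(d<.08)&(P[...,2]>.03)&(c['color'].max(-1)<125)&(P[...,2]<.12)
for v in range(140,200,3):
    us=np.where(m[v])[0]
    if len(us): print(v,[(u,*(P[v,u]*1000).astype(int).tolist()) for u in us[::4]])
cv2.imwrite('pics/E.png',cv2.resize(c['color'][130:250,130:290,::-1],(800,600),interpolation=cv2.INTER_CUBIC))
E
```

```text
152 [(np.int64(210), 473, -333, 117)]
155 [(np.int64(209), 474, -337, 105), (np.int64(213), 468, -329, 105), (np.int64(217), 464, -317, 109)]
158 [(np.int64(209), 478, -335, 98), (np.int64(213), 474, -324, 102), (np.int64(217), 465, -318, 99)]
161 [(np.int64(210), 498, -309, 118), (np.int64(214), 472, -323, 90)]
164 [(np.int64(203), 519, -313, 119), (np.int64(207), 492, -330, 90), (np.int64(211), 491, -315, 98)]
167 [(np.int64(201), 529, -311, 117), (np.int64(208), 494, -325, 83), (np.int64(212), 489, -315, 86)]
170 [(np.int64(187), 557, -334, 114), (np.int64(208), 491, -331, 66), (np.int64(212), 491, -314, 77)]
173 [(np.int64(186), 566, -327, 115), (np.int64(196), 553, -304, 119), (np.int64(209), 492, -327, 59), (np.int64(213), 487, -317, 61)]
176 [(np.int64(186), 571, -324, 110), (np.int64(190), 566, -313, 113), (np.int64(195), 558, -304, 113)]
179 [(np.int64(190), 569, -313, 105), (np.int64(194), 534, -342, 59)]
182 [(np.int64(177), 602, -323, 113), (np.int64(181), 599, -311, 119), (np.int64(188), 576, -314, 99), (np.int64(192), 569, -307, 98), (np.int64(196), 536, -333, 56), (np.
[... 284 characters left out ...]
5, 57)]
188 [(np.int64(182), 602, -308, 101), (np.int64(186), 593, -303, 98), (np.int64(190), 575, -311, 78), (np.int64(202), 541, -307, 53), (np.int64(206), 537, -295, 58), (np.int64(210), 531, -286, 59), (np.int64(214), 523, -279, 57)]
191 [(np.int64(186), 583, -320, 68), (np.int64(190), 577, -311, 69), (np.int64(205), 539, -298, 47), (np.int64(209), 536, -286, 51), (np.int64(213), 530, -277, 53), (np.int64(217), 526, -266, 57), (np.int64(221), 521, -256, 59)]
194 [(np.int64(188), 580, -318, 55), (np.int64(192), 575, -308, 58), (np.int64(211), 538, -278, 47), (np.int64(215), 536, -263, 55), (np.int64(220), 529, -252, 57)]
197 [(np.int64(217), 536, -258, 47), (np.int64(221), 533, -246, 53)]
```

View pics/E.png

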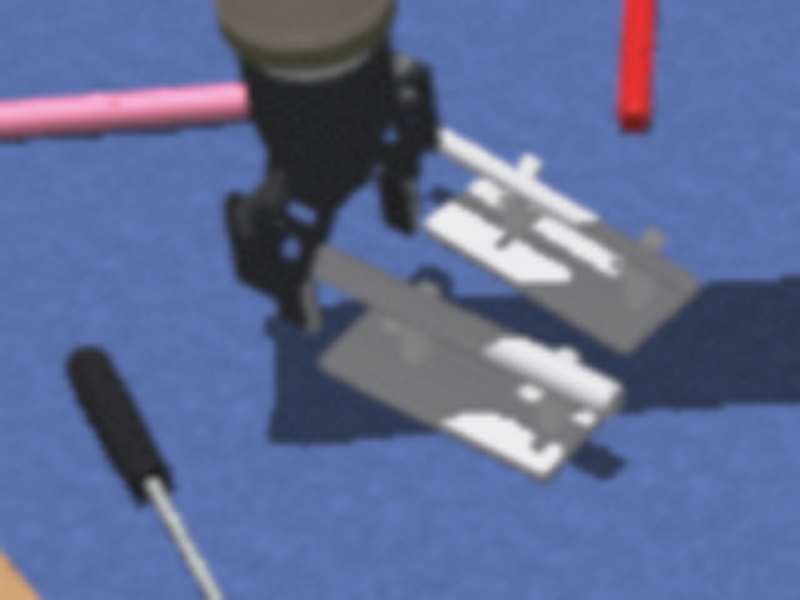

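The jaws now straddle the rod, with tips at about (305,325) and (405,225) and the rod's rear end between them. I'll go 10 mm lower and close gently.

Emit:
move_arm(plan=[{"delta_pos": [0, 0, 0.0075], "turn": [0, 0, 0], "fingers": 0.1}, {"delta_pos": [0, 0, 0.0125], "turn": [0, 0, 0], "fingers": 0.3}, {"delta_pos": [0, 0, 0.0125], "turn": [0, 0, 0], "fingers": 0.5}, {"delta_pos": [0, 0, 0.0125], "turn": [0, 0, 0], "fingers": 0.6}, {"delta_pos": [0, 0, 0.0125], "turn": [0, 0, 0], "fingers": 0.66}, {"delta_pos": [0, 0, 0.0125], "turn": [0, 0, 0], "fingers": 0.69}, {"delta_pos": [0, 0, 0.0125], "turn": [0, 0, 0], "fingers": 0.7}, {"delta_pos": [0, 0, 0.0125], "turn": [0, 0, 0], "fingers": 0.7}])

```text
clock: 7.3
position: [0.5316, -0.3262, 0.0107]
ee_rot: [0.669, 0.744, 0.0, 0.0]
ft_force: [-0.3, -0.2, -0.4]
grip_width: 0.298
grasp_force: 0.0
```

Emit:
move_arm(plan=[{"delta_pos": [0, 0, 0], "turn": [0, 0, 0], "fingers": 0.72}, {"delta_pos": [0, 0, 0], "turn": [0, 0, 0], "fingers": 0.74}, {"delta_pos": [0, 0, 0], "turn": [0, 0, 0], "fingers": 0.74}, {"delta_pos": [0, 0, 0], "turn": [0, 0, 0], "fingers": 0.74}])

```text
clock: 7.8
position: [0.5316, -0.3262, 0.0107]
ee_rot: [0.669, 0.744, 0.0, -0.0]
ft_force: [-0.5, 0.0, 1.1]
grip_width: 0.261
grasp_force: 0.0
```

Emit:
move_arm(plan=[{"delta_pos": [0, 0, 0], "turn": [0, 0, 0], "fingers": 0.8}, {"delta_pos": [0, 0, 0], "turn": [0, 0, 0], "fingers": 0.9}, {"delta_pos": [0, 0, 0], "turn": [0, 0, 0], "fingers": 1.0}, {"delta_pos": [0, 0, 0], "turn": [0, 0, 0], "fingers": 1.0}], force=50)

```text
clock: 8.3
position: [0.532, -0.3262, 0.0109]
ee_rot: [0.669, 0.744, 0.0, 0.0]
ft_force: [4.4, 0.3, 1.2]
grip_width: 0.217
grasp_force: 48.7
```

Converted, -0.06 m is -0.075, -0.03 m is -0.0375.

Emit:
move_arm(plan=[{"delta_pos": [0, 0, -0.0125], "turn": [0, 0, 0], "fingers": 1.0}, {"delta_pos": [0, 0, -0.0375], "turn": [0, 0, 0], "fingers": 1.0}, {"delta_pos": [0, 0, -0.075], "turn": [0, 0, 0], "fingers": 1.0}, {"delta_pos": [0, 0, -0.075], "turn": [0, 0, 0], "fingers": 1.0}])

```text
clock: 8.8
position: [0.5327, -0.3275, 0.0741]
ee_rot: [0.669, 0.743, 0.001, 0.002]
ft_force: [0.0, -0.1, -0.8]
grip_width: 0.217
grasp_force: 48.9
```

```bash
python3 - <<'E'
from h import *
o=get_obs(); print(o['position'],o['ft_force'],o['torque'],totool(np.array([.626,-.08,.071])-o['position']))
c=snap('scene','scene4')
cv2.imwrite('pics/F.png',cv2.resize(c['color'][130:250,130:290,::-1],(800,600),interpolation=cv2.INTER_CUBIC))
E
```

```text
[ 0.53268586 -0.32747092  0.07408918] [ 0.03715796 -0.06101534 -0.81147644] [-0.06643528  0.00481871 -0.03552043] [0.2363 0.1189 0.003 ]
```

View pics/F.png

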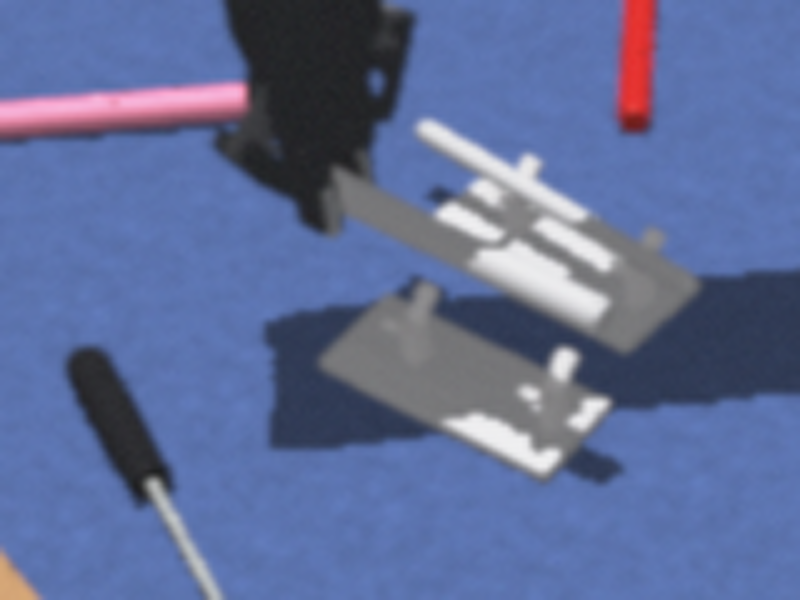

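The rod is held level, with its free end at about (600,315) and the rack empty. Next I'll carry it in front of ring 1 at the raised height and turn it onto the bench heading.

Converted, 0.236 m is 0.295, 0.119 m is 0.1488, 0.16 rad is 0.0509.

Emit:
move_arm(plan=[{"delta_pos": [0.0625, 0.0313, 0.0038], "turn": [0, 0, 0.0255], "fingers": 1.0}, {"delta_pos": [0.125, 0.0625, 0.0038], "turn": [0, 0, 0.0509], "fingers": 1.0}, {"delta_pos": [0.1875, 0.0938, 0.0038], "turn": [0, 0, 0.0509], "fingers": 1.0}, {"delta_pos": [0.25, 0.125, 0.0038], "turn": [0, 0, 0.0509], "fingers": 1.0}, {"delta_pos": [0.2813, 0.1438, 0.0038], "turn": [0, 0, 0.0509], "fingers": 1.0}, {"delta_pos": [0.295, 0.1488, 0.0038], "turn": [0, 0, 0.0509], "fingers": 1.0}, {"delta_pos": [0.295, 0.1488, 0.0038], "turn": [0, 0, 0.0509], "fingers": 1.0}, {"delta_pos": [0.295, 0.1488, 0.0038], "turn": [0, 0, 0.0509], "fingers": 1.0}, {"delta_pos": [0.295, 0.1488, 0.0038], "turn": [0, 0, 0.0509], "fingers": 1.0}])

```text
clock: 9.98
position: [0.6245, -0.0806, 0.0678]
ee_rot: [0.727, 0.687, -0.0, 0.0]
ft_force: [0.3, 0.0, -0.7]
grip_width: 0.215
grasp_force: 48.9
```

```bash
cat > rr.py <<'E'
from h import *
import sys
# rod axis and ring axis in each camera, from depth; the same rim method as for the rings
def go(tag,zr):
    o=get_obs(); print(o['clock'],o['position'].round(4),o['ee_rot'].round(4),o['ft_force'].round(1))
    for n in('top','scene'):
        c=snap(n,n+tag); P=cloud(c)
        # bench line from the start picture
        P0=cloud(dict(np.load(n+'0.npz'))); R=[]
        for y in(.12,.18,.243,.3):
            m=(P0[...,2]>.05)&(P0[...,2]<.11)&(abs(P0[...,1]-y)<.012)&(abs(P0[...,0]-.64)<.04); Q=P0[m]
            R.append([(Q[:,0].min()+Q[:,0].max())/2,(Q[:,1].min()+Q[:,1].max())/2,Q[:,2].max()])
        R=np.array(R); k=np.polyfit(R[:,1],R[:,0],1)
        # rod part ahead of the gripper, slices along y
        S=[]
        for y in np.arange(o['position'][1]+.05,o['position'][1]+.165,.01):
            m=(abs(P[...,1]-y)<.006)&(abs(P[...,0]-np.polyval(k,y))<.03)&(abs(P[...,2]-zr)<.017); Q=P[m]
            if len(Q)>6: S.append([(Q[:,0].min()+Q[:,0].max())/2,y,np.percentile(Q[:,2],95)-.01,np.ptp(Q[:,0])])
        S=np.array(S); kr=np.polyfit(S[:,1],S[:,0],1); kz=np.polyfit(S[:,1],S[:,2],1)
        m=(abs(P[...,0]-np.polyval(kr,P[...,1]))<.008)&(abs(P[...,2]-zr)<.017)&(P[...,1]>o['position'][1])&(P[...,1]<o['position'][1]+.2)
        print(n,'ring y',R[:,1].round(4),'ztop',R[:,2].round(4),'slope',k[0].round(4),'| rod slope',kr[0].round(4),'zslope',kz[0].round(4),'z mid',np.polyval(kz,S[:,1].mean()).round(4),'W',S[:,3].mean().round(4),'tip y',P[m][:,1].max().round(4))
        for y in(o['position'][1],o['position'][1]+.07,.118): print('   y %.3f rod-ringaxis dx %.4f'%(y,np.polyval(kr,y)-np.polyval(k,y)))
go(sys.argv[1],float(sys.argv[2]))
E
python3 rr.py 5 .11
```

```text
9.975 [ 0.6245 -0.0806  0.0678] [ 7.267e-01  6.869e-01 -1.000e-04  1.000e-04] [ 0.3  0.  -0.7]
top ring y [0.1173 0.1775 0.2407 0.2977] ztop [0.0966 0.0937 0.0934 0.0893] slope 0.0541 | rod slope 0.048 zslope 0.0438 z mid 0.108 W 0.018 tip y 0.117
   y -0.081 rod-ringaxis dx -0.0002
   y -0.011 rod-ringaxis dx -0.0007
   y 0.118 rod-ringaxis dx -0.0015
scene ring y [0.1217 0.1818 0.2447 0.3017] ztop [0.0952 0.0941 0.092  0.0885] slope 0.055 | rod slope 0.063 zslope -0.001 z mid 0.1071 W 0.0188 tip y 0.1182
   y -0.081 rod-ringaxis dx -0.0019
   y -0.011 rod-ringaxis dx -0.0014
   y 0.118 rod-ringaxis dx -0.0003
```

Converted, 0.037 m is 0.0463, 0.001 m is 0.0013.

Emit:
move_arm(plan=[{"delta_pos": [0, 0.0013, 0.025], "turn": [0, 0, 0], "fingers": 1.0}, {"delta_pos": [0, 0.0013, 0.0463], "turn": [0, 0, 0], "fingers": 1.0}, {"delta_pos": [0, 0.0013, 0.0463], "turn": [0, 0, 0], "fingers": 1.0}, {"delta_pos": [0, 0.0013, 0.0463], "turn": [0, 0, 0], "fingers": 1.0}])

```text
clock: 10.58
position: [0.626, -0.0792, 0.0306]
ee_rot: [0.726, 0.688, -0.0, -0.0]
ft_force: [-0.2, 0.6, -0.9]
grip_width: 0.216
grasp_force: 48.9
```

```bash
python3 rr.py 6 .07; python3 - <<'E'
import cv2,numpy as np
a,b=cv2.imread('pics/top6.png'),cv2.imread('pics/scene6.png')
cv2.imwrite('pics/G.png',np.vstack([cv2.resize(a[130:200,180:320],(600,300),interpolation=cv2.INTER_CUBIC),cv2.resize(b[245:315,230:370],(600,300),interpolation=cv2.INTER_CUBIC)]))
E
```

```text
10.575 [ 0.626  -0.0792  0.0306] [ 7.260e-01  6.877e-01 -1.000e-04 -0.000e+00] [-0.2  0.6 -0.9]
top ring y [0.1173 0.1775 0.2407 0.2977] ztop [0.0966 0.0937 0.0934 0.0893] slope 0.0541 | rod slope 0.0415 zslope 0.0282 z mid 0.0707 W 0.0185 tip y 0.1185
   y -0.079 rod-ringaxis dx 0.0018
   y -0.009 rod-ringaxis dx 0.0009
   y 0.118 rod-ringaxis dx -0.0007
scene ring y [0.1217 0.1818 0.2447 0.3017] ztop [0.0952 0.0941 0.092  0.0885] slope 0.055 | rod slope 0.0539 zslope 0.0038 z mid 0.0698 W 0.019 tip y 0.1208
   y -0.079 rod-ringaxis dx 0.0005
   y -0.009 rod-ringaxis dx 0.0004
   y 0.118 rod-ringaxis dx 0.0003
```

View pics/G.png

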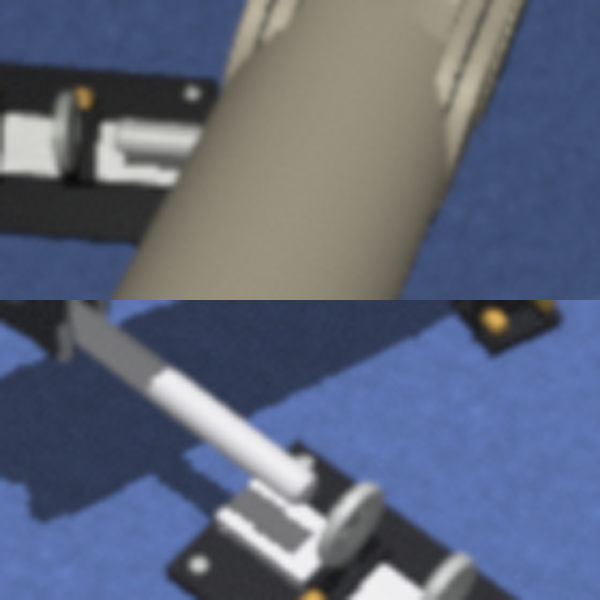

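The scene panel shows the rod tip at about (305,480), in line with ring 1's bore at about (350,525). The measured lateral error is about 0.5 mm, and the height is 0.070. I'll insert in guarded steps.

Converted, 0.025 m is 0.0313, 0.012 m is 0.015.

Emit:
move_arm(plan=[{"delta_pos": [0.0075, 0, 0], "turn": [0, 0, 0], "fingers": 1.0}, {"delta_pos": [0.015, 0, 0], "turn": [0, 0, 0], "fingers": 1.0}, {"delta_pos": [0.0225, 0, 0], "turn": [0, 0, 0], "fingers": 1.0}, {"delta_pos": [0.0263, 0, 0], "turn": [0, 0, 0], "fingers": 1.0}, {"delta_pos": [0.0288, 0, 0], "turn": [0, 0, 0], "fingers": 1.0}, {"delta_pos": [0.0313, 0, 0], "turn": [0, 0, 0], "fingers": 1.0}])

```text
clock: 11.42
position: [0.6273, -0.0541, 0.0307]
ee_rot: [0.726, 0.688, -0.0, 0.0]
ft_force: [-0.1, -0.2, -0.2]
grip_width: 0.219
grasp_force: 48.9
```

Converted, 0.003 m is 0.0038, 0.002 m is 0.0025.

Emit:
move_arm(plan=[{"delta_pos": [0.0013, 0, 0], "turn": [0, 0, 0], "fingers": 1.0}, {"delta_pos": [0.0025, 0, 0], "turn": [0, 0, 0], "fingers": 1.0}, {"delta_pos": [0.0038, 0, 0], "turn": [0, 0, 0], "fingers": 1.0}])

```text
clock: 11.8
position: [0.6274, -0.0511, 0.0307]
ee_rot: [0.726, 0.688, 0.0, -0.0]
ft_force: [0.4, 0.8, -0.7]
grip_width: 0.212
grasp_force: 48.9
```

Converted, 0.003 m is 0.0038, 0.002 m is 0.0025.

Emit:
move_arm(plan=[{"delta_pos": [0.0013, 0, 0], "turn": [0, 0, 0], "fingers": 1.0}, {"delta_pos": [0.0025, 0, 0], "turn": [0, 0, 0], "fingers": 1.0}, {"delta_pos": [0.0038, 0, 0], "turn": [0, 0, 0], "fingers": 1.0}])

```text
clock: 12.18
position: [0.6276, -0.0479, 0.0307]
ee_rot: [0.726, 0.688, 0.0, -0.0]
ft_force: [-0.2, 0.3, -1.0]
grip_width: 0.218
grasp_force: 48.9
```

Converted, 0.003 m is 0.0038, 0.002 m is 0.0025.

Emit:
move_arm(plan=[{"delta_pos": [0.0013, 0, 0], "turn": [0, 0, 0], "fingers": 1.0}, {"delta_pos": [0.0025, 0, 0], "turn": [0, 0, 0], "fingers": 1.0}, {"delta_pos": [0.0038, 0, 0], "turn": [0, 0, 0], "fingers": 1.0}])

```text
clock: 12.55
position: [0.6278, -0.045, 0.0307]
ee_rot: [0.726, 0.688, 0.0, -0.0]
ft_force: [0.9, 0.5, -1.3]
grip_width: 0.218
grasp_force: 48.9
```

Emit:
move_arm(plan=[{"delta_pos": [0.0038, 0, 0], "turn": [0, 0, 0], "fingers": 1.0}, {"delta_pos": [0.0075, 0, 0], "turn": [0, 0, 0], "fingers": 1.0}, {"delta_pos": [0.0113, 0, 0], "turn": [0, 0, 0], "fingers": 1.0}, {"delta_pos": [0.015, 0, 0], "turn": [0, 0, 0], "fingers": 1.0}])

```text
clock: 13.05
position: [0.6284, -0.0328, 0.0307]
ee_rot: [0.726, 0.688, 0.0, -0.0]
ft_force: [-0.3, 0.5, -1.1]
grip_width: 0.218
grasp_force: 48.9
```

Converted, 0.026 m is 0.0325, 0.024 m is 0.03.

Emit:
move_arm(plan=[{"delta_pos": [0.005, 0, 0], "turn": [0, 0, 0], "fingers": 1.0}, {"delta_pos": [0.01, 0, 0], "turn": [0, 0, 0], "fingers": 1.0}, {"delta_pos": [0.015, 0, 0], "turn": [0, 0, 0], "fingers": 1.0}, {"delta_pos": [0.02, 0, 0], "turn": [0, 0, 0], "fingers": 1.0}, {"delta_pos": [0.025, 0, 0], "turn": [0, 0, 0], "fingers": 1.0}, {"delta_pos": [0.03, 0, 0], "turn": [0, 0, 0], "fingers": 1.0}, {"delta_pos": [0.0325, 0, 0], "turn": [0, 0, 0], "fingers": 1.0}])

```text
clock: 13.92
position: [0.6299, -0.0067, 0.0307]
ee_rot: [0.726, 0.688, 0.0, -0.0]
ft_force: [-0.2, -0.2, -0.6]
grip_width: 0.22
grasp_force: 48.9
```

```bash
python3 rr.py 7 .07; python3 - <<'E'
import cv2,numpy as np
a,b=cv2.imread('pics/top7.png'),cv2.imread('pics/scene7.png')
cv2.imwrite('pics/H.png',np.vstack([cv2.resize(a[130:200,120:260],(600,300),interpolation=cv2.INTER_CUBIC),cv2.resize(b[275:345,250:390],(600,300),interpolation=cv2.INTER_CUBIC)]))
E
```

```text
13.925 [ 0.6299 -0.0067  0.0307] [ 7.258e-01  6.879e-01  1.000e-04 -1.000e-04] [-0.2 -0.2 -0.6]
top ring y [0.1173 0.1775 0.2407 0.2977] ztop [0.0966 0.0937 0.0934 0.0893] slope 0.0541 | rod slope -0.1079 zslope -0.0594 z mid 0.0712 W 0.0176 tip y 0.1812
   y -0.007 rod-ringaxis dx 0.0246
   y 0.063 rod-ringaxis dx 0.0133
   y 0.118 rod-ringaxis dx 0.0044
scene ring y [0.1217 0.1818 0.2447 0.3017] ztop [0.0952 0.0941 0.092  0.0885] slope 0.055 | rod slope 0.058 zslope 0.0216 z mid 0.0704 W 0.0236 tip y 0.1856
   y -0.007 rod-ringaxis dx -0.0003
   y 0.063 rod-ringaxis dx -0.0001
   y 0.118 rod-ringaxis dx 0.0000
```

View pics/H.png

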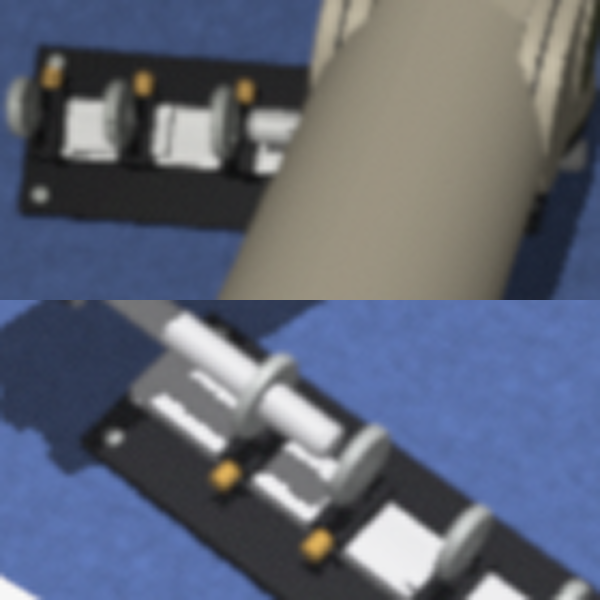

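The rod is through ring 1, with its tip at about (330,435) heading for ring 2's bore at (360,465). The lateral error is about 0. I'll continue guarded through ring 2.

Converted, 0.007 m is 0.0088, 0.006 m is 0.0075.

Emit:
move_arm(plan=[{"delta_pos": [0.0025, 0, 0], "turn": [0, 0, 0], "fingers": 1.0}, {"delta_pos": [0.005, 0, 0], "turn": [0, 0, 0], "fingers": 1.0}, {"delta_pos": [0.0075, 0, 0], "turn": [0, 0, 0], "fingers": 1.0}, {"delta_pos": [0.0088, 0, 0], "turn": [0, 0, 0], "fingers": 1.0}])

```text
clock: 14.52
position: [0.6302, 0.0001, 0.0307]
ee_rot: [0.726, 0.688, 0.0, -0.0]
ft_force: [-1.0, 1.0, -1.3]
grip_width: 0.22
grasp_force: 48.9
```

Converted, 0.004 m is 0.005, 0.003 m is 0.0038.

Emit:
move_arm(plan=[{"delta_pos": [0.0013, 0, 0], "turn": [0, 0, 0], "fingers": 1.0}, {"delta_pos": [0.0025, 0, 0], "turn": [0, 0, 0], "fingers": 1.0}, {"delta_pos": [0.0038, 0, 0], "turn": [0, 0, 0], "fingers": 1.0}, {"delta_pos": [0.005, 0, 0], "turn": [0, 0, 0], "fingers": 1.0}])

```text
clock: 15.02
position: [0.6304, 0.0039, 0.0307]
ee_rot: [0.726, 0.688, 0.0, -0.0]
ft_force: [0.6, 0.5, -1.7]
grip_width: 0.217
grasp_force: 48.9
```

Converted, 0.003 m is 0.0038, 0.002 m is 0.0025.

Emit:
move_arm(plan=[{"delta_pos": [0.0013, 0, 0], "turn": [0, 0, 0], "fingers": 1.0}, {"delta_pos": [0.0025, 0, 0], "turn": [0, 0, 0], "fingers": 1.0}, {"delta_pos": [0.0038, 0, 0], "turn": [0, 0, 0], "fingers": 1.0}])

```text
clock: 15.4
position: [0.6306, 0.0069, 0.0307]
ee_rot: [0.726, 0.688, 0.0, -0.0]
ft_force: [-0.9, -0.6, -2.8]
grip_width: 0.217
grasp_force: 48.9
```

Converted, 0.003 m is 0.0038, 0.002 m is 0.0025.

Emit:
move_arm(plan=[{"delta_pos": [0.0013, 0, 0], "turn": [0, 0, 0], "fingers": 1.0}, {"delta_pos": [0.0025, 0, 0], "turn": [0, 0, 0], "fingers": 1.0}, {"delta_pos": [0.0038, 0, 0], "turn": [0, 0, 0], "fingers": 1.0}])

```text
clock: 15.78
position: [0.6307, 0.0099, 0.0307]
ee_rot: [0.726, 0.688, 0.0, -0.0]
ft_force: [-0.1, 0.5, -0.6]
grip_width: 0.218
grasp_force: 48.9
```

Converted, 0.003 m is 0.0038, 0.002 m is 0.0025.

Emit:
move_arm(plan=[{"delta_pos": [0.0013, 0, 0], "turn": [0, 0, 0], "fingers": 1.0}, {"delta_pos": [0.0025, 0, 0], "turn": [0, 0, 0], "fingers": 1.0}, {"delta_pos": [0.0038, 0, 0], "turn": [0, 0, 0], "fingers": 1.0}])

```text
clock: 16.15
position: [0.6309, 0.013, 0.0307]
ee_rot: [0.726, 0.688, 0.0, -0.0]
ft_force: [-0.7, 0.2, -1.9]
grip_width: 0.219
grasp_force: 48.9
```

Emit:
move_arm(plan=[{"delta_pos": [0.0013, 0, 0], "turn": [0, 0, 0], "fingers": 1.0}, {"delta_pos": [0.0025, 0, 0], "turn": [0, 0, 0], "fingers": 1.0}, {"delta_pos": [0.0038, 0, 0], "turn": [0, 0, 0], "fingers": 1.0}])

```text
clock: 16.52
position: [0.6311, 0.016, 0.0307]
ee_rot: [0.726, 0.688, 0.0, -0.0]
ft_force: [0.5, -0.4, -0.9]
grip_width: 0.217
grasp_force: 48.9
```

Converted, 0.012 m is 0.015, 0.009 m is 0.0113.

Emit:
move_arm(plan=[{"delta_pos": [0.0038, 0, 0], "turn": [0, 0, 0], "fingers": 1.0}, {"delta_pos": [0.0075, 0, 0], "turn": [0, 0, 0], "fingers": 1.0}, {"delta_pos": [0.0113, 0, 0], "turn": [0, 0, 0], "fingers": 1.0}, {"delta_pos": [0.015, 0, 0], "turn": [0, 0, 0], "fingers": 1.0}])

```text
clock: 17.02
position: [0.6317, 0.0282, 0.0307]
ee_rot: [0.726, 0.688, 0.0, -0.0]
ft_force: [-0.3, -0.3, -1.4]
grip_width: 0.219
grasp_force: 48.9
```

Converted, 0.012 m is 0.015, 0.009 m is 0.0113.

Emit:
move_arm(plan=[{"delta_pos": [0.0038, 0, 0], "turn": [0, 0, 0], "fingers": 1.0}, {"delta_pos": [0.0075, 0, 0], "turn": [0, 0, 0], "fingers": 1.0}, {"delta_pos": [0.0113, 0, 0], "turn": [0, 0, 0], "fingers": 1.0}, {"delta_pos": [0.015, 0, 0], "turn": [0, 0, 0], "fingers": 1.0}])

```text
clock: 17.52
position: [0.6323, 0.0401, 0.0307]
ee_rot: [0.726, 0.688, 0.0, -0.0]
ft_force: [-0.1, 0.4, -0.6]
grip_width: 0.21
grasp_force: 48.9
```

Converted, 0.011 m is 0.0138, 0.009 m is 0.0113.

Emit:
move_arm(plan=[{"delta_pos": [0.0038, 0, 0], "turn": [0, 0, 0], "fingers": 1.0}, {"delta_pos": [0.0075, 0, 0], "turn": [0, 0, 0], "fingers": 1.0}, {"delta_pos": [0.0113, 0, 0], "turn": [0, 0, 0], "fingers": 1.0}, {"delta_pos": [0.0138, 0, 0], "turn": [0, 0, 0], "fingers": 1.0}])

```text
clock: 18.02
position: [0.633, 0.0511, 0.0307]
ee_rot: [0.726, 0.688, 0.0, -0.0]
ft_force: [-0.8, 0.2, -1.7]
grip_width: 0.217
grasp_force: 48.9
```

```bash
python3 rr.py 8 .07; python3 - <<'E'
import cv2,numpy as np
a,b=cv2.imread('pics/top8.png'),cv2.imread('pics/scene8.png')
cv2.imwrite('pics/I.png',np.vstack([cv2.resize(a[130:200,110:250],(600,300),interpolation=cv2.INTER_CUBIC),cv2.resize(b[290:360,270:410],(600,300),interpolation=cv2.INTER_CUBIC)]))
E
```

```text
18.025 [0.633  0.0511 0.0307] [ 0.7259  0.6878  0.     -0.    ] [-0.8  0.2 -1.7]
top ring y [0.1173 0.1775 0.2407 0.2977] ztop [0.0966 0.0937 0.0934 0.0893] slope 0.0541 | rod slope 1.5182 zslope 0.1657 z mid 0.0699 W 0.0151 tip y 0.2185
   y 0.051 rod-ringaxis dx -0.2338
   y 0.121 rod-ringaxis dx -0.1313
   y 0.118 rod-ringaxis dx -0.1358
scene ring y [0.1217 0.1818 0.2447 0.3017] ztop [0.0952 0.0941 0.092  0.0885] slope 0.055 | rod slope 0.0507 zslope 0.0018 z mid 0.0712 W 0.0279 tip y 0.2496
   y 0.051 rod-ringaxis dx 0.0003
   y 0.121 rod-ringaxis dx 0.0000
   y 0.118 rod-ringaxis dx 0.0000rr.py:19: RankWarning: Polyfit may be poorly conditioned
  S=np.array(S); kr=np.polyfit(S[:,1],S[:,0],1); kz=np.polyfit(S[:,1],S[:,2],1)
rr.py:19: RankWarning: Polyfit may be poorly conditioned
  S=np.array(S); kr=np.polyfit(S[:,1],S[:,0],1); kz=np.polyfit(S[:,1],S[:,2],1)
```

View pics/I.png

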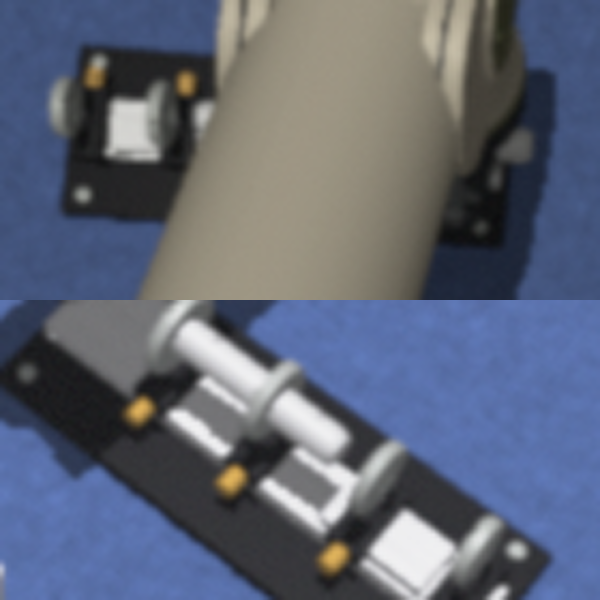

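The rod is through rings 1 and 2. Its tip at about (340,440) is roughly 15–18 mm short of ring 3, so I'll approach and then feel for contact.

Converted, 0.009 m is 0.0113, 0.008 m is 0.01.

Emit:
move_arm(plan=[{"delta_pos": [0.0038, 0, 0], "turn": [0, 0, 0], "fingers": 1.0}, {"delta_pos": [0.0075, 0, 0], "turn": [0, 0, 0], "fingers": 1.0}, {"delta_pos": [0.01, 0, 0], "turn": [0, 0, 0], "fingers": 1.0}, {"delta_pos": [0.0113, 0, 0], "turn": [0, 0, 0], "fingers": 1.0}])

```text
clock: 18.62
position: [0.6334, 0.06, 0.0307]
ee_rot: [0.726, 0.688, 0.0, -0.0]
ft_force: [-0.7, -0.2, -1.2]
grip_width: 0.218
grasp_force: 48.9
```

Emit:
move_arm(plan=[{"delta_pos": [0.0006, 0, 0], "turn": [0, 0, 0], "fingers": 1.0}, {"delta_pos": [0.0013, 0, 0], "turn": [0, 0, 0], "fingers": 1.0}, {"delta_pos": [0.0019, 0, 0], "turn": [0, 0, 0], "fingers": 1.0}])

```text
clock: 19.0
position: [0.6335, 0.0612, 0.0307]
ee_rot: [0.726, 0.688, 0.0, -0.0]
ft_force: [-0.4, 0.1, -1.3]
grip_width: 0.214
grasp_force: 48.9
```

Converted, 0.0015 m is 0.0019, 0.001 m is 0.0013.

Emit:
move_arm(plan=[{"delta_pos": [0.0006, 0, 0], "turn": [0, 0, 0], "fingers": 1.0}, {"delta_pos": [0.0013, 0, 0], "turn": [0, 0, 0], "fingers": 1.0}, {"delta_pos": [0.0019, 0, 0], "turn": [0, 0, 0], "fingers": 1.0}])

```text
clock: 19.38
position: [0.6336, 0.0628, 0.0307]
ee_rot: [0.726, 0.688, 0.0, -0.0]
ft_force: [0.4, -0.6, -1.0]
grip_width: 0.216
grasp_force: 48.9
```

Converted, 0.001 m is 0.0013, 0.0005 m is 0.0006.

Emit:
move_arm(plan=[{"delta_pos": [0.0006, 0, 0], "turn": [0, 0, 0], "fingers": 1.0}, {"delta_pos": [0.0013, 0, 0], "turn": [0, 0, 0], "fingers": 1.0}])

```text
clock: 19.62
position: [0.6337, 0.0639, 0.0307]
ee_rot: [0.726, 0.688, 0.0, -0.0]
ft_force: [-0.1, -0.7, -1.4]
grip_width: 0.21
grasp_force: 48.9
```

Converted, 0.001 m is 0.0013, 0.0005 m is 0.0006.

Emit:
move_arm(plan=[{"delta_pos": [0.0006, 0, 0], "turn": [0, 0, 0], "fingers": 1.0}, {"delta_pos": [0.0013, 0, 0], "turn": [0, 0, 0], "fingers": 1.0}])

```text
clock: 19.88
position: [0.6337, 0.0648, 0.0307]
ee_rot: [0.726, 0.688, 0.0, -0.0]
ft_force: [0.3, 0.6, -1.5]
grip_width: 0.215
grasp_force: 48.9
```

Converted, 0.001 m is 0.0013, 0.0005 m is 0.0006.

Emit:
move_arm(plan=[{"delta_pos": [0.0006, 0, 0], "turn": [0, 0, 0], "fingers": 1.0}, {"delta_pos": [0.0013, 0, 0], "turn": [0, 0, 0], "fingers": 1.0}])

```text
clock: 20.12
position: [0.6338, 0.0658, 0.0307]
ee_rot: [0.726, 0.688, 0.0, -0.0]
ft_force: [-0.4, -0.9, -1.4]
grip_width: 0.221
grasp_force: 48.9
```

Converted, 0.001 m is 0.0013, 0.0005 m is 0.0006.

Emit:
move_arm(plan=[{"delta_pos": [0.0006, 0, 0], "turn": [0, 0, 0], "fingers": 1.0}, {"delta_pos": [0.0013, 0, 0], "turn": [0, 0, 0], "fingers": 1.0}])

```text
clock: 20.38
position: [0.6338, 0.0668, 0.0307]
ee_rot: [0.726, 0.688, 0.0, -0.0]
ft_force: [0.3, -0.0, -1.9]
grip_width: 0.216
grasp_force: 48.9
```

Converted, 0.001 m is 0.0013, 0.0005 m is 0.0006.

Emit:
move_arm(plan=[{"delta_pos": [0.0006, 0, 0], "turn": [0, 0, 0], "fingers": 1.0}, {"delta_pos": [0.0013, 0, 0], "turn": [0, 0, 0], "fingers": 1.0}])

```text
clock: 20.62
position: [0.6339, 0.0678, 0.0307]
ee_rot: [0.726, 0.688, 0.0, -0.0]
ft_force: [-0.3, -0.3, -0.4]
grip_width: 0.218
grasp_force: 48.9
```

Converted, 0.0005 m is 0.0006.

Emit:
move_arm(plan=[{"delta_pos": [0.0006, 0, 0], "turn": [0, 0, 0], "fingers": 1.0}, {"delta_pos": [0.0006, 0, 0], "turn": [0, 0, 0], "fingers": 1.0}])

```text
clock: 20.88
position: [0.6339, 0.0684, 0.0307]
ee_rot: [0.726, 0.688, 0.0, -0.0]
ft_force: [0.0, 0.2, -2.1]
grip_width: 0.215
grasp_force: 48.9
```

Converted, 0.0005 m is 0.0006.

Emit:
move_arm(plan=[{"delta_pos": [0.0006, 0, 0], "turn": [0, 0, 0], "fingers": 1.0}, {"delta_pos": [0.0006, 0, 0], "turn": [0, 0, 0], "fingers": 1.0}])

```text
clock: 21.12
position: [0.6339, 0.0689, 0.0307]
ee_rot: [0.726, 0.688, 0.0, -0.0]
ft_force: [-0.8, 0.2, -2.0]
grip_width: 0.214
grasp_force: 48.9
```

Converted, 0.0005 m is 0.0006.

Emit:
move_arm(plan=[{"delta_pos": [0.0006, 0, 0], "turn": [0, 0, 0], "fingers": 1.0}, {"delta_pos": [0.0006, 0, 0], "turn": [0, 0, 0], "fingers": 1.0}])

```text
clock: 21.38
position: [0.6339, 0.0691, 0.0307]
ee_rot: [0.726, 0.688, -0.0, 0.0]
ft_force: [-0.1, -0.1, -2.1]
grip_width: 0.215
grasp_force: 48.9
```

Converted, 0.0005 m is 0.0006.

Emit:
move_arm(plan=[{"delta_pos": [0.0006, 0, 0], "turn": [0, 0, 0], "fingers": 1.0}, {"delta_pos": [0.0006, 0, 0], "turn": [0, 0, 0], "fingers": 1.0}])

```text
clock: 21.62
position: [0.6339, 0.0693, 0.0307]
ee_rot: [0.726, 0.688, -0.0, 0.0]
ft_force: [-0.2, -2.9, 0.0]
grip_width: 0.217
grasp_force: 48.9
```

Emit:
move_arm(plan=[{"delta_pos": [0.0006, 0, 0], "turn": [0, 0, 0], "fingers": 1.0}, {"delta_pos": [0.0006, 0, 0], "turn": [0, 0, 0], "fingers": 1.0}])

```text
clock: 21.88
position: [0.6339, 0.0693, 0.0306]
ee_rot: [0.726, 0.687, -0.0, 0.0]
ft_force: [-1.1, -3.9, -1.2]
grip_width: 0.217
grasp_force: 48.9
```

Contact: the position holds at y 0.0693 while the force builds slowly. I'll keep pressing in small steps.

Converted, 0.001 m is 0.0013, 0.0005 m is 0.0006.

Emit:
move_arm(plan=[{"delta_pos": [0.0006, 0, 0], "turn": [0, 0, 0], "fingers": 1.0}, {"delta_pos": [0.0013, 0, 0], "turn": [0, 0, 0], "fingers": 1.0}])

```text
clock: 22.12
position: [0.6339, 0.0693, 0.0306]
ee_rot: [0.726, 0.687, -0.001, 0.001]
ft_force: [-1.3, -9.0, -0.6]
grip_width: 0.213
grasp_force: 48.9
```

Converted, 0.0003 m is 0.0004.

Emit:
move_arm(plan=[{"delta_pos": [0.0004, 0, 0], "turn": [0, 0, 0], "fingers": 1.0}, {"delta_pos": [0.0004, 0, 0], "turn": [0, 0, 0], "fingers": 1.0}, {"delta_pos": [0.0004, 0, 0], "turn": [0, 0, 0], "fingers": 1.0}, {"delta_pos": [0.0004, 0, 0], "turn": [0, 0, 0], "fingers": 1.0}, {"delta_pos": [0.0004, 0, 0], "turn": [0, 0, 0], "fingers": 1.0}])

```text
clock: 22.75
position: [0.6339, 0.0692, 0.0306]
ee_rot: [0.727, 0.687, -0.001, 0.001]
ft_force: [-0.6, -7.7, -0.4]
grip_width: 0.216
grasp_force: 48.9
```

Converted, 0.0007 m is 0.0009, 0.0004 m is 0.0005.

Emit:
move_arm(plan=[{"delta_pos": [0.0005, 0, 0], "turn": [0, 0, 0], "fingers": 1.0}, {"delta_pos": [0.0009, 0, 0], "turn": [0, 0, 0], "fingers": 1.0}, {"delta_pos": [0.0009, 0, 0], "turn": [0, 0, 0], "fingers": 1.0}, {"delta_pos": [0.0009, 0, 0], "turn": [0, 0, 0], "fingers": 1.0}, {"delta_pos": [0.0009, 0, 0], "turn": [0, 0, 0], "fingers": 1.0}])

```text
clock: 23.38
position: [0.6339, 0.0693, 0.0306]
ee_rot: [0.727, 0.687, -0.001, 0.001]
ft_force: [-1.0, -9.9, -1.0]
grip_width: 0.213
grasp_force: 48.9
```

```bash
python3 - <<'E'
from h import *
o=get_obs(); print(o['ft_force'],o['clock'])
c=snap('scene','scene9')
cv2.imwrite('pics/J.png',cv2.resize(c['color'][270:390,260:405,::-1],(725,600),interpolation=cv2.INTER_CUBIC))
E
```

```text
[-0.98865973 -9.86455024 -1.0265853 ] 23.375
```

View pics/J.png

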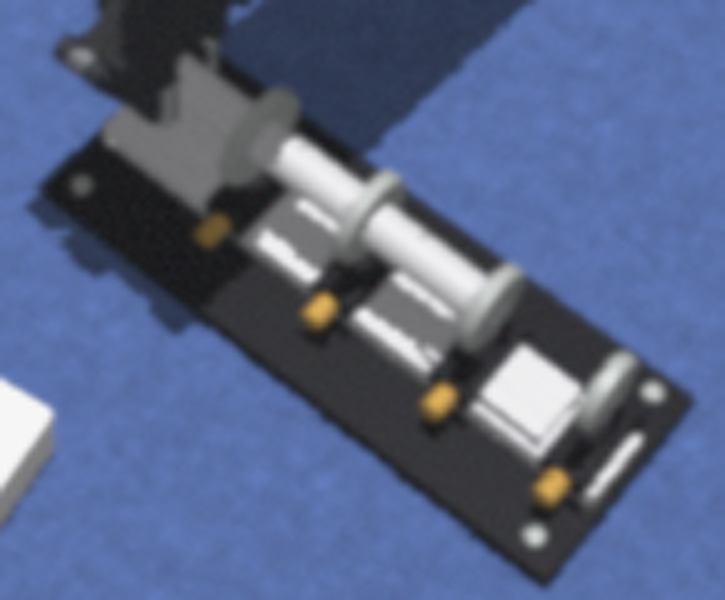

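The tip bears on ring 3 at about (485,305), through rings 1 and 2, with 10 N held. I'll relieve the push, release and lift straight up.

Converted, -0.0015 m is -0.0019.

Emit:
move_arm(plan=[{"delta_pos": [-0.0019, 0, 0], "turn": [0, 0, 0], "fingers": 1.0}, {"delta_pos": [-0.0019, 0, 0], "turn": [0, 0, 0], "fingers": 1.0}, {"delta_pos": [-0.0019, 0, 0], "turn": [0, 0, 0], "fingers": 0.75}, {"delta_pos": [-0.0019, 0, 0], "turn": [0, 0, 0], "fingers": 0.7}, {"delta_pos": [-0.0019, 0, 0], "turn": [0, 0, 0], "fingers": 0.5}, {"delta_pos": [-0.0019, 0, 0], "turn": [0, 0, 0], "fingers": 0.3}, {"delta_pos": [-0.0019, 0, 0], "turn": [0, 0, 0], "fingers": 0.3}, {"delta_pos": [-0.0019, 0, 0], "turn": [0, 0, 0], "fingers": 0.3}], force=20)

```text
clock: 24.42
position: [0.634, 0.0708, 0.0307]
ee_rot: [0.726, 0.688, 0.0, -0.0]
ft_force: [-0.3, -0.1, -0.6]
grip_width: 0.698
grasp_force: 0.0
```

Converted, -0.17 m is -0.2125, -0.15 m is -0.1875.

Emit:
move_arm(plan=[{"delta_pos": [0, 0, -0.0188], "turn": [0, 0, 0], "fingers": 0.3}, {"delta_pos": [0, 0, -0.0375], "turn": [0, 0, 0], "fingers": 0.3}, {"delta_pos": [0, 0, -0.075], "turn": [0, 0, 0], "fingers": 0.3}, {"delta_pos": [0, 0, -0.125], "turn": [0, 0, 0], "fingers": 0.3}, {"delta_pos": [-0.075, 0, -0.1875], "turn": [0, 0, 0], "fingers": 0.3}, {"delta_pos": [-0.125, 0, -0.2125], "turn": [0, 0, 0], "fingers": 0.3}, {"delta_pos": [-0.125, 0, -0.2125], "turn": [0, 0, 0], "fingers": 0.3}, {"delta_pos": [-0.125, 0, -0.2125], "turn": [0, 0, 0], "fingers": 0.3}, {"delta_pos": [-0.125, 0, -0.2125], "turn": [0, 0, 0], "fingers": 0.3}])

```text
clock: 25.55
position: [0.6285, -0.0274, 0.2002]
ee_rot: [0.725, 0.689, -0.0, -0.001]
ft_force: [0.2, 0.8, -0.7]
grip_width: 0.696
grasp_force: 0.0
```

```bash
python3 - <<'E'
from h import *
c=snap('scene','scene10'); P=cloud(c); o=get_obs(); print(o['clock'],o['position'],o['grip_width'],o['ft_force'])
# tip, rear and axis of the rod relative to ring axis (scene frame: x=.6384+.055*(y-.1217))
ax=.6384+.055*(P[...,1]-.1217); m=(abs(P[...,0]-ax)<.013)&(P[...,2]>.062)&(P[...,2]<.084)&(P[...,1]>0)&(P[...,1]<.25)
k,l,st,_=cv2.connectedComponentsWithStats(m.astype(np.uint8))
for i in range(1,k):
    if st[i,4]>15: Q=P[l==i]; print(st[i,4],Q.min(0).round(4),Q.max(0).round(4))
for y in(.06,.09,.15,.165,.21,.225):
    q=(abs(P[...,1]-y)<.005)&m; Q=P[q]; print(y,len(Q),'dx',((Q[:,0].min()+Q[:,0].max())/2-(.6384+.055*(y-.1217))).round(4),'ztop',np.percentile(Q[:,2],95).round(4))
E
```

```text
25.6 [ 0.62844057 -0.02749662  0.20006111] 0.6982948004173389 [0.24085947 0.28692919 0.62033795]
266 [0.6228 0.0407 0.0621] [0.6469 0.1113 0.0795]
219 [0.627  0.122  0.0624] [0.65   0.1778 0.0835]
257 [0.6331 0.1802 0.0628] [0.6561 0.2432 0.0839]
26 [0.6332 0.2449 0.0627] [0.658  0.2495 0.0835]
0.06 41 dx -0.0013 ztop 0.0764
0.09 40 dx 0.0001 ztop 0.0771
0.15 44 dx -0.0012 ztop 0.0777
0.165 43 dx 0.0003 ztop 0.0779
0.21 46 dx 0.0009 ztop 0.0805
0.225 46 dx -0.0001 ztop 0.0793
```

```bash
python3 -c "
from h import *
print(hand_in())"
```

```text
the job is handed in; nothing more can be done
None
```

The thick rod lies released in rings 1 and 2 with its tip at ring 3, about 101 mm before slide_zero, pressed home at a measured 10 N; the job was handed in at about 26 s, with no verdict returned.

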